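# Index the marked vial under the dosing needle and hold the lock pin home

## Robot

A 6-joint arm with a two-finger parallel gripper is mounted at the origin on the work surface. World frame = base frame: x ahead of the robot, y to its left, z up, the work surface at z = 0. Lengths are in mm, angles in rad, forces in N, time in s.
With the tool pointing down it reaches from about 275 to 1000 mm from the base axis. Payload 8.4 kg.
Tool frame: the origin (TCP) lies between the finger pads; the fingertips stand 22 mm ahead of it and the grasp point (between the pads) lies 3 mm ahead of it; z points along the fingers, y is the line along which they close (so a half turn about z gives the same grasp; the last joint's range is limited). The gripper opens to 85 mm and grips with 20 to 120 N. Pads are 22 mm wide; open, the fingers measure 114 mm over their backs; the gripper's body (76 mm by 85 mm) begins 54 mm behind the grasp point. The pads swing forward as they close: fully open they stand 13 mm farther back than shut.
Start: joints at [1.173, 0.353, 1.633, -0, 1.155, -0.002], TCP at [240.965, 576.683, 253.281] pointing down, gripper open.
Joint ranges: [-2.63, 2.63], [-0.92, 2.1], [0.06, 2.66], [-1.3, 4.44], [0, 2.69], [-3.02, 3.02]. Speed limits (rad/s): [2.22, 2.22, 2.79, 3.14, 3.14, 3.14].

## Interface

Orientations are given as [roll, pitch, yaw] about the fixed x, y, z axes, in that order (R = Rz(yaw) Ry(pitch) Rx(roll)).
In Python, from rig import r, grab_frame gives the robot as it stands.
- The arm moves only by the shell command python3 -m inch 'ROWS' [FORCE]. ROWS is JSON, a list of rows, each a list of 7 numbers: the turn, a rotation vector about the tool's x, y, z as a fraction of full scale, then the shift along the tool's x, y, z as a fraction of full scale, then the closure, from 0 (fully open) to 1 (shut). In form: [[rx, ry, rz, dx, dy, dz, fingers], ...]. A call has 1 to 8 rows; each row shifts and turns the commanded pose from where the row before left it, along the tool's axes as they then stand; what a row does not reach is not made up. Full scale, the value 1, is 2.5 cm for a shift and pi rad for a turn. A row lasts 1/12 s, in which the tool goes at most 41.7 mm and 7.16 degrees, less where a joint would pass 70% of its speed; a pose out of reach is approached as far as the arm can. A call with a number of a shift or a turn outside -1 to 1 is refused whole. A call with a gripper value outside its range is refused whole. The fingers move at their own pace and stop on an object; FORCE is the grip in N (left out, the last holds). Time passes only in rows, so rows that do not move let the fingers close. It gives the time, the measured TCP pose, the force, the opening and the grip force at its end, in the units of the state.
- r.sense(): the state, without advancing time (a new reading comes with each control period).
- grab_frame(name): name is "scene" or "top" or "wrist"; returns a dict with "pixels" (400x640x3 uint8, red, green, blue), "z_map" (400x640 float32, mm along the optical axis (not along the pixel's ray), 0 where there is no reading), "vertical_fov" (degrees; the focal length in pixels is half the picture's height over the tangent of half this angle, whatever the lens; pixels are square), "cx", "cy" (the principal point, pixels), "dist" ([k1, k2, p1, p2, k3] as OpenCV has them; the pictures are not rectified), "cam_to_world" (4x4, takes a point from camera to world coordinates). Camera axes: x right, y down, z forward; pixel columns grow to the right and rows downward; lengths in mm; the calibration is good to about 2 mm. A picture is of the moment at which its call begins.
- r.sign_off(): hands the job in; it is judged then, once.
The state is a dict: "clock": time; "qpos": joint angles; "qvel": joint speeds; "joint_efforts": joint torques, N m; "eef_pos": TCP position; "tcp_rot": TCP orientation; "contact_force": force on the tool from outside, world axes, zero at the start; "wrist_torque": the same for the moment, N m; "opening": opening from 0.0 (shut) to 1.0 (fully open); "grasp_force": force on a finger pad.
Only numpy, scipy, OpenCV 4.12 (cv2) and the standard library are available. Lean on these libraries where they do the work, as an engineer would, in place of code of your own. Each camera call takes 0.05 s, during which the arm holds its last target. There are 200 camera calls.

## Task

On the dosing station, pull up the red spring-loaded lock knob, slide the vial carrier along until the vial with the orange cap stands under the fixed needle, and let the pin down into the index hole there. Finish still holding the red knob in the gripper with the pin fully home: do not let go of it at the end. Leave all vials standing in their wells, do not touch the needle or its arm, and leave the other things on the bench where they are.

Things in the scene. Friction and masses are not known exactly. Their poses are not given: they have to be found in the camera images.
- station: the dosing station, fixed to the bench: white base plate 270 x 340 x 12 mm with a guide rail, a perforated index strip and a grey column 240 mm high. Origin: middle of the plate's underside. The vial carrier slides along its y axis, z is up; the red knob is on the -x side, the column on the +x side (x = +113 mm). Its place and heading (up to 0.35 rad) differ from run to run.
- carrier (a joint): travel of the vial carrier along the station's +y axis, in m, 0 at the start with the pin in the middle one of five index holes. Holes at -0.064, -0.032, 0, +0.032, +0.064; stops at -0.069 and +0.069. With the pin out it slides easily (about 1 N); with the pin in a hole it is locked but for 1 mm of play.
- carrier_mid (a point): middle of the top face of the carrier, an aluminium block 50 x 172 x 30 mm (top 56 mm above the bench), under the needle at the start. Wells for vials at -64, -32, +32 and +64 mm along y from here (same pitch as the index holes); a steel disc, no well, in the middle. An ear reaches from it to the -x side and carries the lock plunger.
- plunger (a joint): lift of the lock plunger in m: 0 = pin fully home (pin 10 mm thick, round tip; hole 12 mm), 0.018 = pulled up to its stop. Above 0.011 the pin clears the strip and the carrier can slide. A spring pulls it down, 3.6 N at 0, 0.12 N more per mm. Let down within about 3 mm of a hole the pin finds its way in; between holes it stays at 0.011, resting on the strip.
- red_knob: the plunger's red upright round knob, origin mid-grip: neck 21 mm thick from 10 mm below to 4 mm above it, flared head 28 mm thick, flat top 16 mm above it. On the carrier's ear, 105 mm to the -x side of the vial row; moves with carrier and plunger. Origin 80 mm above the bench with the pin home, 34 mm above the ear, 28 mm above a brass collar. Free space both ways along y.
- needle_tip (a point): lower tip of the fixed steel dosing needle (3 mm thick), 90 mm above the bench, about 12 mm above the tops of the vials; it never moves along the station.
- needle: the fixed needle with its holder and arm, reaching from the column over the vial row; arm 86 to 114 mm above the tip. Origin at the needle's tip. Not to be touched.
- vial_orange: the marked sample: loose clear vial with an ORANGE cap (the other three have dark blue caps), 22 mm across, 44 mm high, origin in the middle of its underside, standing in one of the carrier's four wells, 34 mm above the bench, z up. Which well differs from run to run.
- vial_b: loose vial like the marked one but with a dark blue cap, in another of the carrier's wells; rides along. Origin in the middle of its underside.
- vial_c: loose vial like the marked one but with a dark blue cap, in another of the carrier's wells; rides along. Origin in the middle of its underside.
- vial_d: loose vial like the marked one but with a dark blue cap, in another of the carrier's wells; rides along. Origin in the middle of its underside.
- cap_jar: loose jar of caps, 56 mm across, 60 mm high, standing beside the station on its +y side. Origin: middle of underside. Leave alone.
- reagent_1: loose reagent bottle with blue cap, 76 mm across, 150 mm high, on the bench's left. Origin: middle of underside. Leave alone.
- reagent_2: loose reagent bottle with blue cap, 76 mm across, 150 mm high, on the bench's right. Origin: middle of underside. Leave alone.
- beaker: loose clear beaker, 70 mm across, 80 mm high, on the bench's right. Origin: middle of underside. Leave alone.
- tip_box: loose blue box with white lid, 80 x 120 x 58 mm, on the bench's left. Origin: middle of underside. Leave alone.

How it is judged:
By the outcome, as a careful person would: the job done as asked, in the order asked, and still so for the second after the job is handed in, while the arm keeps its last pose, push and grip.
It also fails if it takes over 38 s, if anything falls off the work surface, if the arm or the gripper's body presses on something with over 40 N, if the wrist force passes 120 N, or if a joint passes its speed limit or range.

## Working session

There is one attempt and no reset: what is moved stays moved. The work goes in short steps, Python scripts to look and compute and a shell command to move; the robot and the scene stay as the last step left them, time stands still between calls to the robot, and variables do not carry over. Pictures are saved under pics/ and viewed, at most 10 in all, crops included, and the job is handed in when it is done.

```bash
ls; mkdir -p pics; cat > h.py <<'E'
import numpy as np, cv2
from rig import r, grab_frame
def f(fr): return 200/np.tan(np.radians(fr["vertical_fov"])/2)
def K(fr): return np.array([[f(fr),0,fr["cx"]],[0,f(fr),fr["cy"]],[0,0,1.]])
def rays(fr,uv):
    n=cv2.undistortPoints(np.array(uv,float).reshape(-1,1,2),K(fr),np.array(fr["dist"],float)).reshape(-1,2)
    T=np.array(fr["cam_to_world"]); d=np.c_[n,np.ones(len(n))]
    return T[:3,3],d@T[:3,:3].T
def plane(fr,uv,z):
    o,d=rays(fr,uv); return o+d*((z-o[2])/d[:,2])[:,None]
def depth(fr,uv):
    o,d=rays(fr,uv); uv=np.array(uv).reshape(-1,2).round().astype(int)
    return o+d*fr["z_map"][uv[:,1],uv[:,0]][:,None]
def mask(fr,lo,hi):
    return cv2.inRange(cv2.cvtColor(fr["pixels"],cv2.COLOR_RGB2HSV),lo,hi)
def blobs(m,amin=15):
    n,l,s,c=cv2.connectedComponentsWithStats(m); return [(c[i],s[i]) for i in range(1,n) if s[i][4]>=amin],l
E
python3 - <<'E'
from h import *
for n in ["scene","top","wrist"]:
    fr=grab_frame(n); cv2.imwrite(f"pics/{n}0.png",fr["pixels"][:,:,::-1]); np.save(f"pics/{n}0.npy",fr,allow_pickle=True)
    print(n,fr["vertical_fov"],fr["cam_to_world"])
    for nm,lo,hi in [("red",(0,150,80),(6,255,255)),("red2",(174,150,80),(180,255,255)),("orange",(8,150,120),(22,255,255))]:
        for c,s in blobs(mask(fr,lo,hi))[0]: print(nm,c.round(1),s,depth(fr,[c]).round(0))
print(r.sense())
E
```

```text
pics
scene 57.166947951219 [[ 1.13811716e-01  6.63225757e-01 -7.39715140e-01  1.30573147e+03]
 [ 9.93424266e-01 -8.53044193e-02  7.63634931e-02 -7.39165765e+01]
 [-1.24547349e-02 -7.43542030e-01 -6.68573204e-01  7.98173257e+02]
 [ 0.00000000e+00  0.00000000e+00  0.00000000e+00  1.00000000e+00]]
red [313.  182.6] [311 180   5   6  25] [[486.   5.  99.]]
top 57.416204342038384 [[ 6.07441705e-03 -9.91422803e-01  1.30552393e-01  4.05728220e+02]
 [-9.99979995e-01 -6.25272529e-03 -9.55929651e-04 -1.53145863e+01]
 [ 1.76403871e-03 -1.30543975e-01 -9.91440951e-01  1.16435526e+03]
 [ 0.00000000e+00  0.00000000e+00  0.00000000e+00  1.00000000e+00]]
wrist 71.3679380035823 [[ 3.83830468e-01  8.89143951e-01  2.49193110e-01  1.76943559e+02]
 [ 9.23402334e-01 -3.69145981e-01 -1.05163558e-01  6.03321790e+02]
 [-1.51690626e-03  2.70470477e-01 -9.62727074e-01  3.73637081e+02]
 [ 0.00000000e+00  0.00000000e+00  0.00000000e+00  1.00000000e+00]]
{'clock': 0.15, 'qpos': array([ 1.17258665e+00,  3.53490911e-01,  1.63397307e+00,  2.80075725e-05,
        1.15522027e+00, -2.38641156e-03]), 'qvel': array([ 0.00052063, -0.00180971, -0.00341594,  0.0006826 , -0.00039666,
        0.00112226]), 'joint_efforts': array([ 3.64785556e-04, -6.05640793e+01, -3.42339134e+01, -8.29692249e-05,
        6.11130497e-03, -3.80810093e-05]), 'eef_pos': array([240.82761461, 576.35563571, 252.72879847]), 'tcp_rot': array([-3.14050112e+00, -2.82162412e-05,  2.74575806e+00]), 'contact_force': array([ 0.21793145, -0.79556558, -0.71028074]), 'wrist_torque': array([-0.01261938,  0.00962599, -0.00780577]), 'grasp_force': 0.0, 'opening': 1.000723347927313}
```

View pics/top0.png

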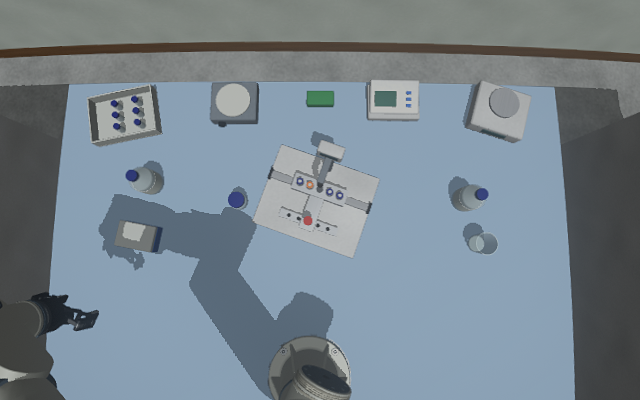

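View pics/scene0.png

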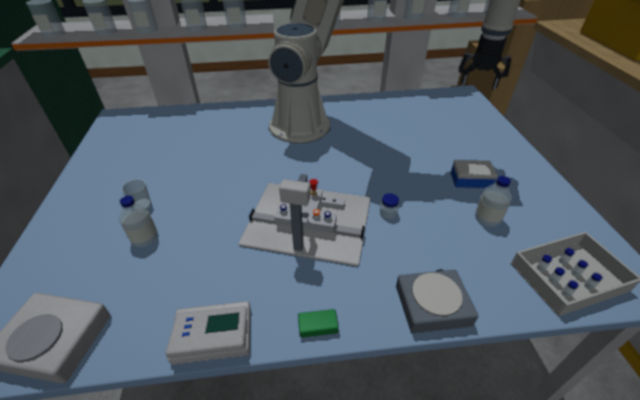

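The top view shows the station with the red knob near (308,221) and the column top near (328,150). The orange cap near (310,185) is just left (+y) of the needle, so it is in the +32 well. The scene view agrees. The carrier therefore has to go to -0.032.

```bash
python3 - <<'E'
from h import *
fr=np.load("pics/top0.npy",allow_pickle=True).item(); p=fr["pixels"]
cv2.imwrite("pics/topcrop.png",cv2.resize(p[135:265,240:390,::-1],None,fx=5,fy=4.6,interpolation=cv2.INTER_CUBIC)[:598])
hsv=cv2.cvtColor(p,cv2.COLOR_RGB2HSV)
roi=np.zeros((400,640),np.uint8); roi[140:262,250:385]=255
for nm,lo,hi,z in [("red",(0,130,60),(7,255,255),96),("red2",(172,130,60),(180,255,255),96),("orange",(8,110,80),(25,255,255),78),("blue",(112,110,20),(135,255,255),78)]:
    for c,s in blobs(mask(fr,lo,hi)&roi,4)[0]: print(nm,c.round(1),s,plane(fr,[c],z).round(1),depth(fr,[c]).round(0))
# plate outline
m=cv2.inRange(hsv,(0,0,120),(180,45,255))&roi
m=cv2.morphologyEx(m,cv2.MORPH_CLOSE,np.ones((9,9)))
cs,_=cv2.findContours(m,0,1); c=max(cs,key=cv2.contourArea); 
w=plane(fr,c.reshape(-1,2),12)[:,:2].astype(np.float32); print(cv2.minAreaRect(w), cv2.boxPoints(cv2.minAreaRect(w)))
E
```

```text
red [307.4 220.4] [304 217   8   8  39] [[473.    5.7  96. ]] [[473.   6.  93.]]
red2 [307.4 219.9] [305 218   6   5  11] [[474.4   5.7  96. ]] [[475.   6.  93.]]
orange [309.5 184.5] [307 181   6   7  22] [[5.821e+02 4.000e-01 7.800e+01]] [[582.   0.  78.]]
blue [299.8 180.9] [297 178   6   6  14] [[593.2  29.9  78. ]] [[593.  30.  78.]]
blue [329.1 191.4] [327 189   6   6  14] [[561.6 -58.7  78. ]] [[562. -59.  78.]]
blue [339.5 194.8] [337 192   6   7  17] [[551.5 -89.7  78. ]] [[552. -90.  75.]]
((571.41796875, -29.2216796875), (340.7159729003906, 328.6675109863281), 70.59119415283203) [[ 359.81204 -135.2894 ]
 [ 669.8019  -244.5076 ]
 [ 783.0239    76.84604]
 [ 473.03406  186.06424]]
```

View pics/topcrop.png

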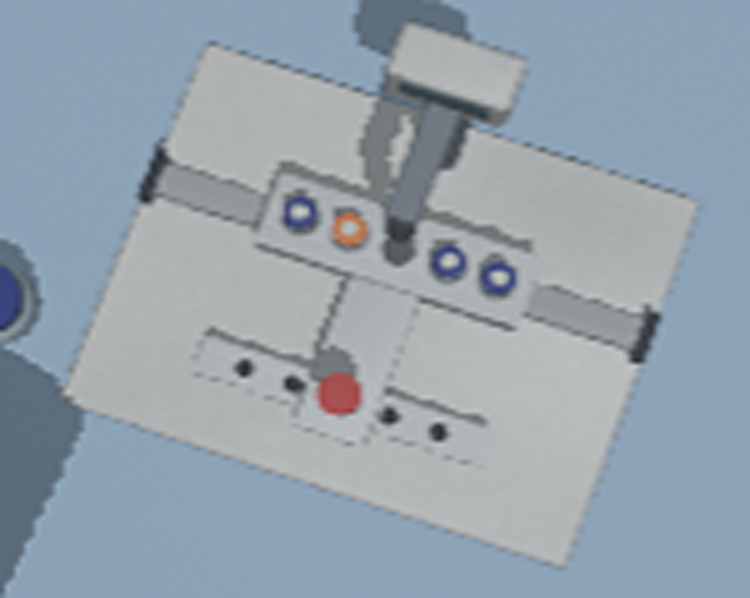

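Measured cap row: 127 mm between the outer caps (128 expected), heading -0.335 rad. The middle of the row is (572,-29.5), so the knob is predicted at (473,5) and measured at (473,5.7). I'll move above it with tool yaw 2.807, so tool y is station +y and the camera side faces away from the needle arm.

```bash
python3 -m inch '[[0,0,-0.0194,0,0,0,0],[0,0,0,-0.5,-0.5,0,0],[0,0,0,-0.7,-0.8,0,0],[0,0,0,-0.7,-0.8,0,0],[0,0,0,-0.7,-0.8,0,0],[0,0,0,-0.7,-0.8,0,0],[0,0,0,-0.7,-0.8,0,0],[0,0,0,-0.7,-0.8,0,0]]' 40
python3 -m inch '[[0,0,0,-0.7,-0.8,0,0],[0,0,0,-0.7,-0.8,0,0],[0,0,0,-0.7,-0.8,0,0],[0,0,0,-0.7,-0.8,0,0],[0,0,0,-0.7,-0.8,0,0],[0,0,0,-0.7,-0.8,0,0],[0,0,0,-0.7,-0.8,0,0],[0,0,0,-0.7,-0.8,0,0]]'
python3 -m inch '[[0,0,0,-0.7,-0.8,0,0],[0,0,0,-0.7,-0.8,0,0],[0,0,0,-0.7,-0.8,0,0],[0,0,0,-0.7,-0.8,0,0],[0,0,0,-0.7,-0.8,0,0],[0,0,0,-0.7,-0.8,0,0],[0,0,0,-0.5,-0.8,0,0],[0,0,0,0,0,0,0]]'
python3 - <<'E'
from h import *
s=r.sense(); print(s['clock'],s['eef_pos'],s['tcp_rot'])
fr=grab_frame("wrist"); cv2.imwrite("pics/wrist1.png",fr["pixels"][:,:,::-1])
m=mask(fr,(0,130,60),(7,255,255))|mask(fr,(172,130,60),(180,255,255))
for c,t in blobs(m,30)[0]: print(c,t,depth(fr,[c]),plane(fr,[c],96))
# head top: points within 6mm of highest red depth
ys,xs=np.nonzero(m); P=depth(fr,np.c_[xs,ys]); q=P[np.abs(P[:,2]-96)<6]
print(len(q),np.percentile(q,[2,50,98],axis=0),(q.min(0)+q.max(0))/2)
R=P[P[:,2]>0]; yaw=s['tcp_rot'][2]; ex=np.array([np.cos(yaw),np.sin(yaw)]); ey=np.array([np.sin(yaw),-np.cos(yaw)])
d=((q.min(0)+q.max(0))/2)[:2]-s['eef_pos'][:2]; print("to go tool xy",d@ex,d@ey)
E
```

```text
clock: 0.82
eef_pos: [308.5, 411.6, 253.1]
tcp_rot: [-3.141, -0.0, 2.807]
contact_force: [0.8, 0.7, -0.2]
opening: 0.999
grasp_force: 0.0
clock: 1.48
eef_pos: [388.2, 214.5, 253.2]
tcp_rot: [-3.142, 0.0, 2.807]
contact_force: [0.9, 0.1, 0.4]
opening: 0.996
grasp_force: 0.0
clock: 2.15
eef_pos: [453.7, 42.0, 253.2]
tcp_rot: [-3.141, 0.001, 2.805]
contact_force: [0.3, 0.4, 0.7]
opening: 1.0
grasp_force: 0.0
2.15 [453.74065964  41.96778548 253.20500696] [-3.14051509e+00  6.05783260e-04  2.80465297e+00]
[297.63510848 218.40039448] [285 204  26  28 507] [[471.3756749    7.32460795  96.18352162]] [[471.43049492   7.28639728  96.        ]]
495 [[459.15184623  -5.07220891  94.30463644]
 [471.55598858   7.43149153  96.08053054]
 [484.21936224  19.41532742  97.4800909 ]] [471.95579225   7.11770707  93.97427163]
to go tool xy -28.712360923816316 -26.868556919602003
```

View pics/wrist1.png

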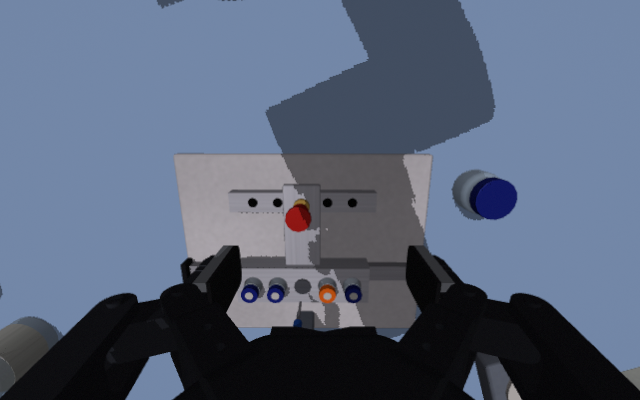

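The wrist view shows the red knob at (298,218) on the ear, the strip with two free holes on each side, and the orange cap at (327,293), one well to the +y side of the needle's disc. The station is square to the image. Next I'll centre over the knob and come down partway.

```bash
python3 -m inch '[[0,0,0,-0.4,-0.4,0,0],[0,0,0,-0.4,-0.4,0,0],[0,0,0,-0.35,-0.28,0,0],[0,0,0,0,0,0.8,0],[0,0,0,0,0,0.8,0],[0,0,0,0,0,0.8,0],[0,0,0,0,0,0.6,0],[0,0,0,0,0,0,0]]'
python3 - <<'E'
from h import *
s=r.sense(); print(s['clock'],s['eef_pos'],s['tcp_rot'])
yaw=s['tcp_rot'][2]; ex=np.array([np.cos(yaw),np.sin(yaw)]); ey=np.array([np.sin(yaw),-np.cos(yaw)])
for n in ["wrist","top"]:
    fr=grab_frame(n); cv2.imwrite(f"pics/{n}2.png",fr["pixels"][:,:,::-1])
    m=mask(fr,(0,130,60),(7,255,255))|mask(fr,(172,130,60),(180,255,255))
    ys,xs=np.nonzero(m)
    if not len(ys): continue
    P=depth(fr,np.c_[xs,ys]); q=P[np.abs(P[:,2]-96)<6]
    if len(q)<5: continue
    c=((q.min(0)+q.max(0))/2); d=c[:2]-s['eef_pos'][:2]; print(n,len(q),c,np.ptp(q,axis=0),"tool xy",d@ex,d@ey)
E
```

```text
clock: 2.87
eef_pos: [469.3, 10.5, 175.6]
tcp_rot: [-3.14, -0.005, 2.807]
contact_force: [-2.2, 0.5, 0.6]
opening: 1.002
grasp_force: 0.0
2.8667 [469.345059    10.46893922 175.61287637] [-3.14004474 -0.00475444  2.80703278]
wrist 924 [471.99999765   7.23956624  96.03552215] [27.27682404 26.64884629  4.91054818] tool xy -3.5681112013209586 -2.1785617932042185
```

```bash
python3 -m inch '[[0,0,0,-0.14,-0.09,0,0],[0,0,0,0,0,0.7,0],[0,0,0,0,0,0.7,0],[0,0,0,0,0,0.7,0],[0,0,0,0,0,0.7,0],[0,0,0,0,0,0.5,0],[0,0,0,0,0,0.4,0],[0,0,0,0,0,0,0]]'
python3 -m inch '[[0,0,0,0,0,0,0]]'
```

```text
clock: 3.63
eef_pos: [473.7, 6.7, 85.1]
tcp_rot: [-3.141, -0.001, 2.807]
contact_force: [-0.1, -0.2, 0.1]
opening: 0.999
grasp_force: 0.0
clock: 3.72
eef_pos: [474.4, 6.7, 86.2]
tcp_rot: [3.141, 0.0, 2.807]
contact_force: [0.1, 0.2, 0.7]
opening: 0.999
grasp_force: 0.0
```

```bash
python3 -m inch '[[0,0,0,0.06,0,0.2,0],[0,0,0,0,0,0,0.3],[0,0,0,0,0,0,0.5],[0,0,0,0,0,0,0.6],[0,0,0,0,0,0,0.7],[0,0,0,0,0,0,0.8],[0,0,0,0,0,0,0.8],[0,0,0,0,0,0,0.8]]' 40
python3 -m inch '[[0,0,0,0,0,0,1],[0,0,0,0,0,0,1],[0,0,0,0,0,0,1]]' 40
```

```text
clock: 4.38
eef_pos: [472.7, 7.3, 81.3]
tcp_rot: [3.141, 0.001, 2.807]
contact_force: [-1.5, -0.0, 4.5]
opening: 0.303
grasp_force: 38.8
clock: 4.63
eef_pos: [472.7, 7.3, 81.3]
tcp_rot: [3.141, 0.001, 2.807]
contact_force: [-0.8, -0.3, 4.9]
opening: 0.306
grasp_force: 38.9
```

```bash
python3 - <<'E'
from h import *
fr=grab_frame("wrist"); cv2.imwrite("pics/wrist3.png",cv2.resize(fr["pixels"][200:400,200:440,::-1],None,fx=3,fy=3)[:600])
E
```

```text
(no output)
```

View pics/wrist3.png

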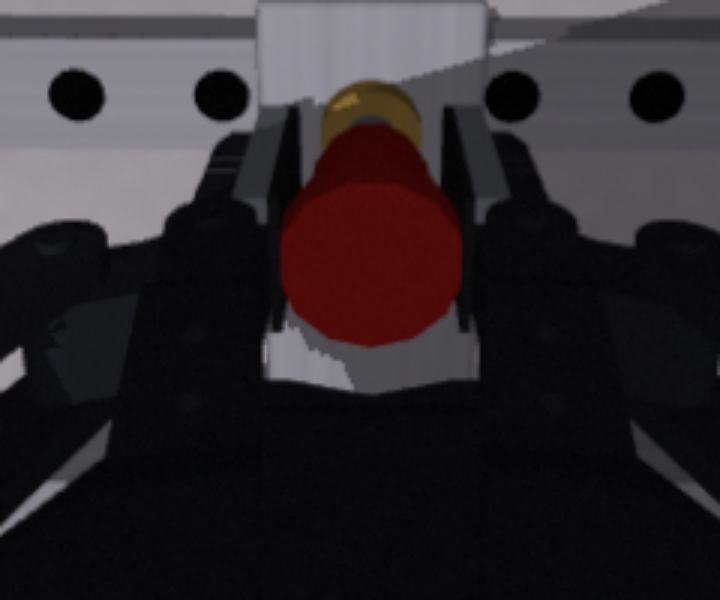

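The picture shows the pads squarely on the red head at crop (370,260), with a clear gap above the brass collar. The grip is sound, so I'll lift about 15 mm.

```bash
python3 -m inch '[[0,0,0,0,0,0,1],[0,0,0,0,0,-0.12,1],[0,0,0,0,0,-0.12,1],[0,0,0,0,0,-0.12,1],[0,0,0,0,0,-0.12,1],[0,0,0,0,0,-0.12,1],[0,0,0,0,0,0,1],[0,0,0,0,0,0,1]]' 60
python3 - <<'E'
from h import *
fr=grab_frame("wrist"); m=mask(fr,(0,130,40),(7,255,255))|mask(fr,(172,130,40),(180,255,255))
ys,xs=np.nonzero(m); P=depth(fr,np.c_[xs,ys]); print(np.percentile(P,[2,50,90,98],axis=0)); print(r.sense()['opening'])
E
```

```text
clock: 5.35
eef_pos: [472.5, 7.2, 95.9]
tcp_rot: [3.141, 0.0, 2.807]
contact_force: [2.5, 0.6, -5.7]
opening: 0.3
grasp_force: 59.1
[[459.15120097  -4.03076676  86.70467442]
 [469.31416751   8.64389636 110.50300438]
 [480.82495273  17.24750241 111.30155593]
 [484.37938342  20.1382111  111.81188069]]
0.3020383052300709
```

The knob top has risen from 96 to 111 mm and the spring load of about 5.5 N is as expected, so the pin is out. Sliding -32 mm.

```bash
python3 -m inch '[[0,0,0,0,-0.1,0,1],[0,0,0,0,-0.22,0,1],[0,0,0,0,-0.22,0,1],[0,0,0,0,-0.22,0,1],[0,0,0,0,-0.22,0,1],[0,0,0,0,-0.2,0,1],[0,0,0,0,-0.1,0,1],[0,0,0,0,0,0,1]]'
python3 -m inch '[[0,0,0,0,0,0,1],[0,0,0,0,0,0,1]]'
python3 - <<'E'
from h import *
s=r.sense(); d=s['eef_pos'][:2]-[472.5,7.2]; print(d@[.329,.944], d@[.944,-.329])
fr=grab_frame("wrist"); m=mask(fr,(0,130,40),(7,255,255))|mask(fr,(172,130,40),(180,255,255))
ys,xs=np.nonzero(m); P=depth(fr,np.c_[xs,ys]); print(np.percentile(P,[2,50,90,98],axis=0))
for n in ["top","scene"]:
    fr=grab_frame(n); cv2.imwrite(f"pics/{n}4.png",fr["pixels"][:,:,::-1])
    for nm,lo,hi in [("orange",(8,110,60),(25,255,255)),("blue",(112,110,20),(135,255,255))]:
        roi=np.zeros((400,640),np.uint8); roi[140:262,250:385]=255
        for c,t in blobs(mask(fr,lo,hi)&roi,4)[0]: print(n,nm,c,plane(fr,[c],78).round(1))
E
```

```text
clock: 6.07
eef_pos: [461.6, -23.8, 95.8]
tcp_rot: [-3.141, -0.0, 2.806]
contact_force: [2.3, -1.0, -5.7]
opening: 0.297
grasp_force: 59.4
clock: 6.23
eef_pos: [461.8, -23.1, 95.7]
tcp_rot: [-3.141, -0.0, 2.807]
contact_force: [1.5, -1.4, -6.7]
opening: 0.299
grasp_force: 59.3
-32.09706844310603 -0.13691886769446363
[[448.43510673 -34.30937568  86.50159576]
 [458.59000922 -21.75011509 110.35623666]
 [470.10385411 -13.20996009 111.17069869]
 [473.67651256 -10.35310879 111.68564786]]
top orange [319.36363636 189.        ] [[568.8 -29.2  78. ]]
top blue [340.  192.5] [[558.5 -91.3  78. ]]
scene orange [304.92857143 210.89285714] [[579.5 -28.7  78. ]]
scene blue [383.47368421 199.52631579] [[561.9 199.   78. ]]
scene blue [272.5  207.25] [[ 553.5 -118.1   78. ]]
scene blue [283.         208.71428571] [[563.1 -89.   78. ]]
scene blue [316.33333333 213.46666667] [[593.6   1.6  78. ]]
```

The slide measures -32.1 mm, and the orange cap is at about (569–572,-29), under the needle. Letting the pin down.

```bash
python3 -m inch '[[0,0,0,0,0,0.12,1],[0,0,0,0,0,0.12,1],[0,0,0,0,0,0.12,1],[0,0,0,0,0,0.12,1],[0,0,0,0,0,0.1,1],[0,0,0,0,0,0.02,1],[0,0,0,0,0,0,1],[0,0,0,0,0,0,1]]'
python3 - <<'E'
from h import *
fr=grab_frame("wrist"); m=mask(fr,(0,130,40),(7,255,255))|mask(fr,(172,130,40),(180,255,255))
ys,xs=np.nonzero(m); P=depth(fr,np.c_[xs,ys]); print(np.percentile(P,[50,90,98],axis=0)); s=r.sense(); print(s['eef_pos'],s['contact_force'])
cv2.imwrite("pics/wrist5.png",fr["pixels"][:,:,::-1])
E
```

```text
clock: 7.05
eef_pos: [462.1, -22.9, 81.3]
tcp_rot: [3.141, 0.0, 2.807]
contact_force: [-1.4, -0.2, 7.4]
opening: 0.297
grasp_force: 60.1
[[458.76906841 -21.44686736  96.03085907]
 [470.35886401 -12.85527699  96.85110454]
 [473.83056646 -10.01102363  97.35134161]]
[462.13940934 -22.86047033  81.2991135 ] [-1.87224566  1.72924826  7.36392763]
```

View pics/wrist5.png

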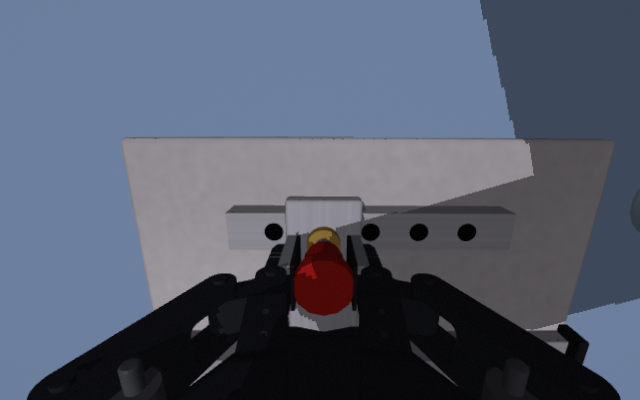

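The knob (324,285) is back at 96 mm and pressing on its seat. One free hole shows on the -y side and three on the +y side, so this is the -0.032 hole. I'll take one last look at the vials.

```bash
python3 -m inch '[[0,0,0,0,0,0,1],[0,0,0,0,0,0,1],[0,0,0,0,0,0,1]]'; python3 - <<'E'
from h import *
fr=grab_frame("scene"); cv2.imwrite("pics/scene6.png",cv2.resize(fr["pixels"][150:280,220:400,::-1],None,fx=4,fy=4))
E
```

```text
clock: 7.35
eef_pos: [462.1, -22.9, 81.3]
tcp_rot: [3.141, 0.0, 2.807]
contact_force: [-0.9, -0.3, 7.6]
opening: 0.298
grasp_force: 60.1
```

View pics/scene6.png

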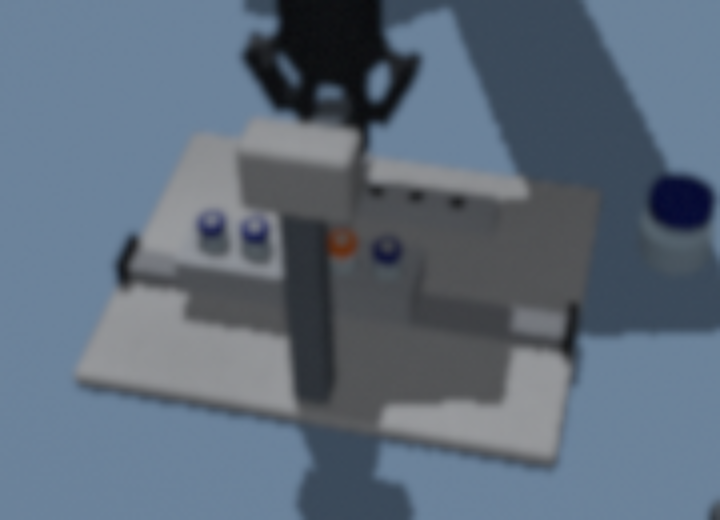

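All four vials stand in their wells, with blue caps at crop (212,222), (255,230) and (387,250) and the orange one at (340,242), beneath the arm's end. The jar is untouched at (680,225). Handing in.

```bash
python3 -c "
from rig import r
print(r.sign_off())"
```

```text
the job is handed in; nothing more can be done
None
```

The orange-capped vial stands under the needle: the carrier is locked in the -0.032 hole with the pin fully home, the gripper still holds the red knob, all four vials are upright, and the job was handed in about 7.5 s into the run.

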